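# Two baguettes from the lidded bread bin into the delivery crate

### The arm

A 6-joint arm with a two-finger parallel gripper is mounted at the origin on the work surface. World frame = base frame: x ahead of the robot, y to its left, z up, the work surface at z = 0. Lengths are in m, angles in rad, forces in N, time in s.
With the tool pointing down it reaches from about 0.4 to 0.825 m from the base axis. Payload 7 kg.
Tool frame: the origin (TCP) lies on the centre line of the jaws, within the pads' length; the fingertips stand 8 mm ahead of it and the grasp point (between the pads) lies 11 mm behind it (r.tips_ahead is the distance from the TCP to the fingertips, in m); z points along the fingers, x is the direction in which the jaws open and shut, and the axes are right-handed (so a half turn about z gives the same grasp; the last joint's range is limited). The gripper opens to 88 mm and grips with 3 to 60 N. Pads are 19 mm wide; open, the fingers measure 130 mm over their backs; the gripper's body (78 mm by 193 mm) begins 47 mm behind the grasp point.
Start: joints at [-0.871, 0.359, 0.012, 0, -1.224, -0.288], TCP at [0.27, -0.619, 0.235] pointing down, gripper open.
Joint ranges: [-3.07, 3.07], [-1.43, 2.12], [-1.02, 1.25], [-3.03, 1.67], [-3.05, -0], [-3.03, 3.03]. Speed limits (rad/s): [2.39, 2.39, 3.01, 3.14, 3.14, 3.14].

### API

Orientations are given as a unit quaternion [x, y, z, w].
In Python, from plant import r gives the robot as it stands.
- The arm moves only by the shell command python3 -m inch 'ROWS' [OPENING] [FORCE]. ROWS is JSON, a list of rows, each a list of 2 entries, a list of its own where there are three numbers: the shift along the tool's x, y, z in cm, then the turn about the tool's z in degrees. In form: [[[tx, ty, tz], turn], ...]. A call has 1 to 20 rows; each row shifts and turns the pose as measured when the row begins, along the tool's axes as they then stand; what a row does not reach is not made up. A row lasts 1/12 s, in which the tool goes at most 41.7 mm and 7.16 degrees, less where a joint would pass 70% of its speed; a pose out of reach is approached as far as the arm can. A call is refused whole if a number of a shift passes 4.17 or a number of a turn 7.16, either way. A call with a gripper value outside its range is refused whole. OPENING is the finger opening in cm, from 0 to 8.76, set as the call begins (- or left out, the last holds). The fingers move at their own pace and stop on an object; FORCE is the grip in N (left out, the last holds). Time passes only in rows, so rows that do not move let the fingers close. It gives the time, the measured TCP pose, the force and the opening at its end, in the units of the state.
- r.read_state(): the state, without advancing time (a new reading comes with each control period).
- r.capture(name): name is "side" or "top"; returns a dict with "color" (400x640x3 uint8, red, green, blue), "K" (3x3 intrinsics, pixels), "R" (3x3) and "t" (3): a world point X has camera coordinates R X + t. Camera axes: x right, y down, z forward; pixel columns grow to the right and rows downward; lengths in m; the calibration is good to about 2 mm. A picture is of the moment at which its call begins. There is no depth.
- r.job_done(): hands the job in, once; it reports no verdict.
The state is a dict: "t": time; "q": joint angles; "qvel": joint speeds; "tau": joint torques, N m; "tool_pos": TCP position; "tcp_rot": TCP orientation; "contact_force": force on the tool from outside, world axes, zero at the start; "wrist_torque": the same for the moment, N m; "finger_gap": opening from 0.0 (shut) to 1.0 (fully open).
Only numpy, scipy, OpenCV 4.12 (cv2) and the standard library are available. Lean on these libraries where they do the work, as an engineer would, in place of code of your own. Each camera call takes 0.05 s, during which the arm holds its last target.

### The job

Swing the bread bin's lid up and over until it rests open by itself, without letting it slam. Then lift out the two golden baguettes and set them down (do not drop them), right way up, in the grey crate, one lengthwise in each of its two bays. Leave the dark rye loaf in the bin and the lid open, and do not disturb the bottle, the flask or the calculator.

Things in the scene. Friction and masses are not known exactly. Their poses are not given: they have to be found in the camera images.
- bread_bin: White open box fixed to the table, 190 (x) x 312 (y) x 80 mm high, walls 6 mm, with a hinged brown lid; inner floor 25 mm above the table. Origin: centre of underside. Its x points from the front (lid tab) to the back (hinge). Stands left or right, the crate on the other side. In it, under the lid, three loaves side by side along its x, about 90 mm apart in y, in any order
- lid (a joint): Angle of the lid, rad: 0 closed (level), growing as its front edge swings up and back, stop at 1.9 (leaning back). Hinge nearly free: the lid (350 g, 190 x 312 x 8 mm) falls shut below about 1.57 and, above it, falls open against the stop. Turning faster than 5 rad/s is slamming
- lid_tab (a point): Grip point on the black tab in the middle of the lid's front edge, in the lid's plane: 30 mm wide (bin y), 12 thick, 42 long. The point is mid-width and mid-thickness, 30 mm out from the lid's edge, 220 mm from the hinge axis, 84 mm above the table when closed. Pinched across its width, the tab can pivot between the fingers. Axes turn with the lid; closed, they are the bin's
- lid_hinge (a point): Middle of the hinge axis, at the bin's back edge: 95 mm behind the bin's centre, 84 mm above the table. The axis runs along this point's y (the bin's y)
- baguette_a: Golden baguette with pale slashes on top, 150 mm long (its x), 46 mm wide and 46 mm high, tapering over the last 35 mm of each end, flat underside, about 160 g. Origin: centre of its underside; z is up when it is right way up
- baguette_b: The other golden baguette, the same as the first
- rye_loaf: Dark brown rye loaf, 130 x 46 x 46 mm, otherwise shaped like the baguettes; it stays in the bin. Origin: centre of its underside
- crate: Grey perforated crate fixed to the table, open on top, 212 (x) x 254 (y) x 70 mm high, walls 6 mm. A divider, 6 mm thick and as high as the walls, runs along its x through the middle: two bays, each 200 mm long and 118 mm wide, floor 15 mm above the table. Origin: centre of the underside
- bay_left (a point): Centre of the floor of the crate's bay at +y of the crate, axes as the crate's
- bay_right (a point): Centre of the floor of the crate's bay at -y of the crate, axes as the crate's
- juice_bottle: Bystander: amber bottle, 56 mm wide and 170 mm high, standing between bin and crate. Origin: centre of its underside
- flask: Bystander: steel flask with black cap, 76 mm wide and 225 mm high, standing beyond the middle of the work area. Origin: centre of its underside
- calculator: Bystander: pink calculator, 75 x 125 x 15 mm, lying flat between bin and crate, nearer the robot than the bottle. Origin: centre of its underside

How it is judged:
By the outcome, as a careful person would: the job done as asked, in the order asked, and still so for the second after the job is handed in, with the robot touching nothing.
It also fails if it takes over 72 s, if anything falls off the work surface, if the arm or the gripper's body presses on something with over 40 N, if the wrist force passes 120 N, or if a joint passes its speed limit or range.

## Working session

There is one attempt and no reset: what is moved stays moved. The work goes in short steps, Python scripts to look and compute and a shell command to move; the robot and the scene stay as the last step left them, time stands still between calls to the robot, and variables do not carry over. Pictures are saved under pics/ and viewed, and the job is handed in when it is done.

```bash
ls; mkdir -p pics; python3 - <<'E'
from plant import r
import cv2,json
for n in("side","top"):
    c=r.capture(n); cv2.imwrite(f"pics/{n}0.png",c["color"][:,:,::-1]); print(n,c["K"].tolist(),c["R"].round(4).tolist(),c["t"].round(4).tolist())
s=r.read_state();print(s, r.tips_ahead)
E
```

```text
pics
side [[410.90193324715494, 0.0, 315.959402029509], [0.0, 410.90193324715494, 197.22252644486122], [0.0, 0.0, 1.0]] [[-0.9935, -0.1135, -0.0115], [-0.0752, 0.728, -0.6815], [0.0857, -0.6761, -0.7318]] [0.5432, 0.0778, 1.0133]
top [[420.9532960944612, 0.0, 314.6979955594257], [0.0, 420.9532960944612, 195.62117920155572], [0.0, 0.0, 1.0]] [[-0.0211, -0.9997, 0.0107], [-0.9947, 0.0199, -0.1009], [0.1006, -0.0128, -0.9948]] [-0.0004, 0.5513, 1.0872]
{'t': 0.1, 'q': array([-8.70911535e-01,  3.59311471e-01,  1.11324748e-02, -2.86323349e-04,
       -1.22413223e+00, -2.88088875e-01]), 'qvel': array([ 1.62337421e-03, -1.91697801e-03,  2.88457930e-03, -4.98654196e-05,
       -1.07705723e-03,  1.05539409e-03]), 'tau': array([-9.47032167e-04, -5.84159231e+01,  2.93752599e+01,  7.01544598e+00,
        1.01544600e-02, -5.07614857e-05]), 'tool_pos': array([ 0.26995162, -0.61818427,  0.23371501]), 'tcp_rot': array([ 5.47646431e-01,  8.36709505e-01,  3.46551680e-04, -6.86841476e-04]), 'contact_force': array([ 0.41037106,  0.148153  , -1.62888813]), 'wrist_torque': array([0.05175673, 0.02257631, 0.0075493 ]), 'finger_gap': 0.9996813259817314} 0.008
```

View pics/side0.png

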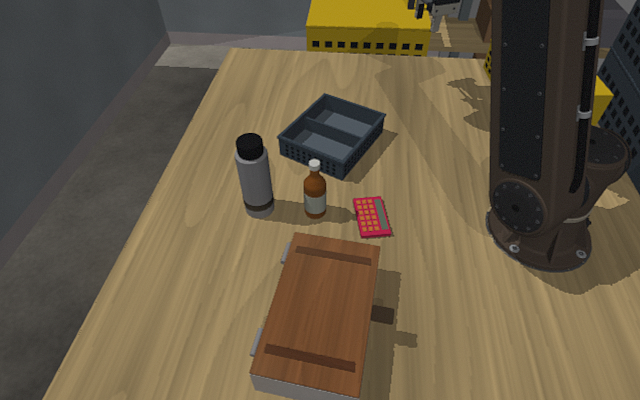

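View pics/top0.png

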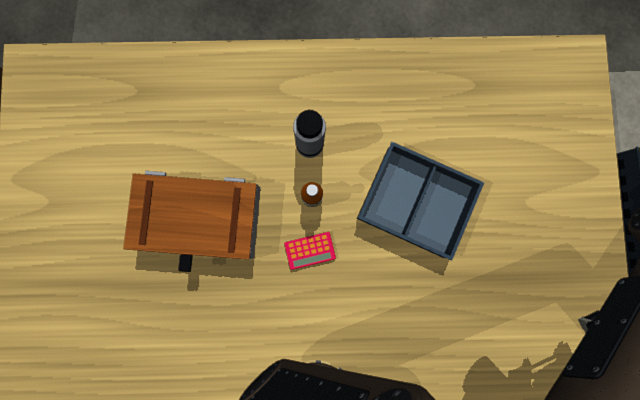

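The top view shows the bin at left (lid corners near (133,174), (259,184), (250,259), (124,249)) with the tab at (185,263). The crate is at right, the calculator at (310,251), the bottle at (312,192) and the flask at (310,130). I'll enlarge both areas.

```bash
python3 - <<'E'
import cv2
i=cv2.imread("pics/top0.png")
cv2.imwrite("pics/c1.png",cv2.resize(i[160:300,110:275],None,fx=4.5,fy=4.2,interpolation=cv2.INTER_CUBIC)[:600])
cv2.imwrite("pics/c2.png",cv2.resize(i[130:270,345:495],None,fx=4,fy=4,interpolation=cv2.INTER_CUBIC))
E
```

```text
(no output)
```

View pics/c1.png

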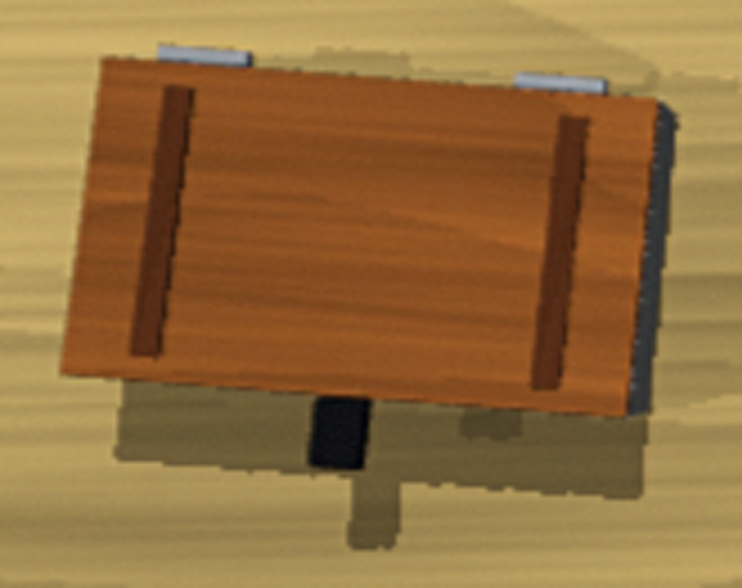

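View pics/c2.png

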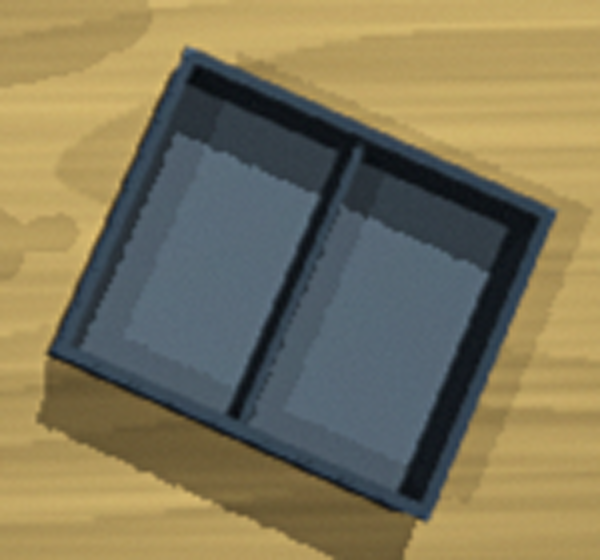

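In the crops the lid and crate rim corners are clear. I'll fit their poses and check them against the known sizes.

```bash
cat > h.py <<'E'
import numpy as np
C={"side":(410.90193324715494,315.959402029509,197.22252644486122),"top":(420.9532960944612,314.6979955594257,195.62117920155572)}
from plant import r
from scipy.spatial.transform import Rotation as Rot
def cam(n):
    c=r.capture(n); return c
def back(c,uv,z):
    K,R,t=c["K"],c["R"],c["t"]; d=R.T@np.linalg.solve(K,[uv[0],uv[1],1.]); o=-R.T@t
    return o+d*(z-o[2])/d[2]
def proj(c,X):
    p=c["K"]@(c["R"]@np.asarray(X,float)+c["t"]); return p[:2]/p[2]
def fit2(model,P):
    m=np.asarray(model,float);P=np.asarray(P)[:,:2];mc=m-m.mean(0);pc=P-P.mean(0)
    a=np.arctan2((mc[:,0]*pc[:,1]-mc[:,1]*pc[:,0]).sum(),(mc*pc).sum())
    R=np.array([[np.cos(a),-np.sin(a)],[np.sin(a),np.cos(a)]]);t=P.mean(0)-R@m.mean(0)
    return t,a,P-(m@R.T+t)
E
python3 - <<'E'
from h import *
c=cam("top"); np.set_printoptions(precision=4,suppress=True)
L=[back(c,(110+x/4.5,160+y/4.2),.088) for x,y in[(102,58),(658,100),(628,415),(62,375)]]
print(fit2([(.095,.156),(.095,-.156),(-.095,-.156),(-.095,.156)],L))
T=[back(c,(110+x/4.5,160+y/4.2),.090) for x,y in[(308,466),(362,470)]];print("tab end",T)
P=[back(c,(345+x/4,130+y/4),.070) for x,y in[(187,50),(553,212),(427,518),(50,353)]]
print(fit2([(.106,.127),(.106,-.127),(-.106,-.127),(-.106,.127)],P))
print("calc",back(c,(310,251),.015),"bottle",back(c,(312,189),.17),"flask",back(c,(310,123),.225))
s=cam("side")
print("calc",back(s,(372,217),.015),"bottle base~",back(s,(315,215),.0),"flask",back(s,(250,138),.225))
E
```

```text
(array([0.5002, 0.2984]), np.float64(-0.0976295884251425), array([[-0.0007, -0.0003],
       [-0.0017,  0.0012],
       [ 0.0015,  0.0004],
       [ 0.001 , -0.0012]]))
tab end [array([0.3663, 0.3264, 0.09  ]), array([0.3634, 0.2971, 0.09  ])]
(array([ 0.5293, -0.2824]), np.float64(-0.44370087910823747), array([[ 0.0014, -0.0002],
       [ 0.0003, -0.002 ],
       [-0.0007, -0.0013],
       [-0.001 ,  0.0036]]))
calc [0.4056 0.0036 0.015 ] bottle [ 0.5523 -0.004   0.17  ] flask [ 0.6932 -0.0022  0.225 ]
calc [0.4039 0.0168 0.015 ] bottle base~ [0.5479 0.0123 0.    ] flask [ 0.692  -0.0051  0.225 ]
```

Both fits agree with the given sizes to 1–4 mm. The bin centre is (0.500, 0.298) at yaw −5.6°, and the crate is (0.529, −0.282) at yaw −25.4°. That puts the tab at about (0.376, 0.311, 0.084), and the measured tab end agrees. Next I'll align the yaw and travel around the base.

```bash
cat > go.py <<'E'
import sys
from h import *
def st():
    s=r.read_state();R=Rot.from_quat(s["tcp_rot"]).as_matrix();return s,R
def delta(p,yaw):
    s,R=st(); d=R.T@(np.array(p)-s["tool_pos"])*100; y=np.degrees(np.arctan2(R[1,0],R[0,0]))
    turn=((y-yaw+90)%180)-90
    print("t%.2f"%s["t"],"pos",s["tool_pos"].round(4),"yaw %.1f"%y,"d_cm(tool)",d.round(2),"turn",round(turn,1),"F",s["contact_force"].round(1),"gap",round(s["finger_gap"],3),"q",s["q"].round(2),"z",R[:,2].round(3))
if __name__=="__main__":
    a=list(map(float,sys.argv[1:])); delta(a[:3],a[3])
E
python3 -m inch '[[[0,0,0],7],[[0,0,0],7],[[0,0,0],7],[[0,0,0],7],[[0,0,0],1]]' 6 10
python3 go.py 0.45 -0.1 0.24 84.4;python3 go.py 0.376 0.311 0.2 84.4
```

```text
t: 0.62
tool_pos: [0.2697, -0.6177, 0.2325]
tcp_rot: [0.745, 0.667, 0.0, -0.002]
contact_force: [-0.1, -0.6, -0.1]
finger_gap: 0.711
t0.62 pos [ 0.2697 -0.6177  0.2325] yaw 83.7 d_cm(tool) [53.44 12.22 -0.62] turn -0.7 F [-0.1 -0.6 -0.1] gap 0.711 q [-0.87  0.36  0.01 -0.   -1.22 -0.81] z [-0.002  0.003 -1.   ]
t0.62 pos [ 0.2697 -0.6177  0.2325] yaw 83.7 d_cm(tool) [93.46  0.36  3.52] turn -0.7 F [-0.1 -0.6 -0.1] gap 0.711 q [-0.87  0.36  0.01 -0.   -1.22 -0.81] z [-0.002  0.003 -1.   ]
```

```bash

python3 -m inch '[[[3.9,0.9,-0.1],0],[[3.9,0.9,-0.1],0],[[3.9,0.9,-0.1],0],[[3.9,0.9,-0.1],0],[[3.9,0.9,-0.1],0],[[3.9,0.9,-0.1],0],[[3.9,0.9,-0.1],0],[[3.9,0.9,-0.1],0],[[3.9,0.9,-0.1],0],[[3.9,0.9,-0.1],0],[[3.9,0.9,-0.1],0],[[3.9,0.9,-0.1],0],[[3.9,0.9,-0.1],0],[[3.9,0.9,-0.1],0]]'
python3 go.py 0.45 -0.1 0.24 84.4;python3 go.py 0.376 0.311 0.2 84.4
```

```text
t: 1.78
tool_pos: [0.4467, -0.0703, 0.2458]
tcp_rot: [0.733, 0.68, 0.002, -0.003]
contact_force: [1.3, -0.7, 0.5]
finger_gap: 0.683
t1.78 pos [ 0.4467 -0.0703  0.2458] yaw 85.8 d_cm(tool) [-2.94  0.55  0.56] turn 1.4 F [ 1.3 -0.7  0.5] gap 0.683 q [ 0.28 -0.02 -0.43 -0.01 -1.16 -1.92] z [-0.001  0.007 -1.   ]
t1.78 pos [ 0.4467 -0.0703  0.2458] yaw 85.8 d_cm(tool) [37.47 -9.87  4.84] turn 1.4 F [ 1.3 -0.7  0.5] gap 0.683 q [ 0.28 -0.02 -0.43 -0.01 -1.16 -1.92] z [-0.001  0.007 -1.   ]
```

```bash

python3 -m inch '[[[3.1,-0.8,0],1.4],[[3.1,-0.8,0],0],[[3.1,-0.8,0],0],[[3.1,-0.8,0],0],[[3.1,-0.8,0],0],[[3.1,-0.8,0],0],[[3.1,-0.8,0],0],[[3.1,-0.8,0],0],[[3.1,-0.8,0],0],[[3.1,-0.8,0],0],[[3.1,-0.8,0],0],[[3.1,-0.8,0],0],[[0,0,0],0]]'
python3 go.py 0.376 0.311 0.073 84.4
```

```text
t: 2.87
tool_pos: [0.3733, 0.3331, 0.2519]
tcp_rot: [0.723, 0.691, 0.006, -0.003]
contact_force: [0.1, -1.0, -0.1]
finger_gap: 0.685
t2.87 pos [0.3733 0.3331 0.2519] yaw 87.4 d_cm(tool) [-2.43  0.28 17.86] turn 3.0 F [ 0.1 -1.  -0.1] gap 0.685 q [ 1.12  0.05 -0.35 -0.   -1.16 -2.74] z [ 0.005  0.013 -1.   ]
```

```bash

python3 -m inch '[[[-0.8,0.1,0],1],[[-0.8,0.1,0],1],[[-0.7,0.1,0],1],[[0,0,2.5],0],[[0,0,2.5],0],[[0,0,2.5],0],[[0,0,2.5],0],[[0,0,2],0],[[0,0,0],0],[[0,0,0],0]]'
python3 go.py 0.376 0.311 0.073 84.4
python3 - <<'E'
from h import *
import cv2
a=cam("top")["color"][200:300,130:250];b=cam("side")["color"][220:370,300:460]
cv2.imwrite("pics/g1.png",np.hstack([cv2.resize(a,(480,400)),cv2.resize(b[:,:],(300,400))])[:,:,::-1])
E
```

```text
t: 3.7
tool_pos: [0.3778, 0.3006, 0.1309]
tcp_rot: [0.742, 0.67, 0.01, -0.004]
contact_force: [-0.5, -0.3, 1.2]
finger_gap: 0.684
t3.70 pos [0.3778 0.3006 0.1309] yaw 84.1 d_cm(tool) [ 0.91 -0.33  5.81] turn -0.3 F [-0.5 -0.3  1.2] gap 0.684 q [ 1.08  0.13 -0.56 -0.   -0.86 -2.75] z [ 0.009  0.018 -1.   ]
```

View pics/g1.png

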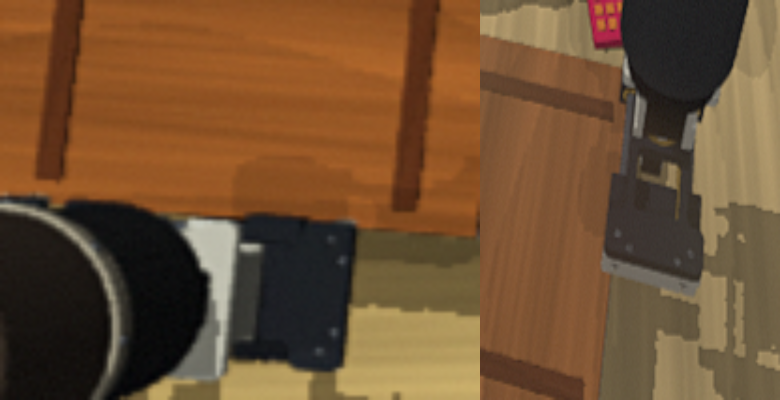

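The picture shows the gripper hovering over the front edge, offset about 1 cm in y from the tab as computed. I'll correct that and descend.

```bash

python3 -m inch '[[[0.5,-0.2,0],0],[[0.4,-0.1,0],0],[[0,0,1.8],0],[[0,0,1.8],0],[[0,0,1.2],0],[[0,0,0.6],0],[[0,0,0],0]]'
python3 go.py 0.376 0.311 0.073 84.4
```

```text
t: 4.38
tool_pos: [0.3802, 0.3201, 0.0855]
tcp_rot: [0.742, 0.671, 0.019, -0.006]
contact_force: [-0.5, -0.8, 0.2]
finger_gap: 0.684
t4.38 pos [0.3802 0.3201 0.0855] yaw 84.3 d_cm(tool) [-0.99 -0.34  1.21] turn -0.1 F [-0.5 -0.8  0.2] gap 0.684 q [ 1.1   0.2  -0.6   0.   -0.73 -2.77] z [ 0.02   0.035 -0.999]
```

```bash

python3 -m inch '[[[-0.4,-0.15,0.3],0],[[-0.3,-0.1,0.4],0],[[0,0,0.3],0],[[0,0,0],0]]'
python3 go.py 0.376 0.311 0.073 84.4
```

```text
t: 4.72
tool_pos: [0.3775, 0.3151, 0.0769]
tcp_rot: [0.741, 0.671, 0.021, -0.007]
contact_force: [0.1, -0.1, -0.0]
finger_gap: 0.685
t4.72 pos [0.3775 0.3151 0.0769] yaw 84.3 d_cm(tool) [-0.44 -0.12  0.37] turn -0.1 F [ 0.1 -0.1 -0. ] gap 0.685 q [ 1.1   0.2  -0.62  0.   -0.7  -2.77] z [ 0.022  0.039 -0.999]
```

```bash

python3 -m inch '[[[-0.4,-0.1,0.3],0],[[0,0,0],0],[[0,0,0],0],[[0,0,0],0],[[0,0,0],0],[[0,0,0],0]]' 2 20
python3 go.py 0.376 0.311 0.073 84.4
```

```text
t: 5.22
tool_pos: [0.3768, 0.3135, 0.0749]
tcp_rot: [0.741, 0.671, 0.024, -0.008]
contact_force: [-1.2, 2.0, -1.4]
finger_gap: 0.344
t5.22 pos [0.3768 0.3135 0.0749] yaw 84.3 d_cm(tool) [-0.26 -0.06  0.18] turn -0.1 F [-1.2  2.  -1.4] gap 0.344 q [ 1.1   0.2  -0.63  0.   -0.68 -2.77] z [ 0.024  0.044 -0.999]
```

Gripped: the opening is 30 mm, which matches the tab width. Now the arc, in stages.

```bash
cat > arc.py <<'E'
from go import *
H=np.array([.5947,.2891,.084]);bx=np.array([np.cos(-.0976),np.sin(-.0976),0])
s,R=st();g=s["tool_pos"]-.011*R[:,2];v=g-H;th=np.arctan2(v[2],-v@bx);rad=np.hypot(v[2],v@bx)
print("t%.2f th %.3f rad %.4f"%(s["t"],th,rad),"lat",round(v@np.array([-bx[1],bx[0],0]),4),"F",s["contact_force"].round(1),"gap",round(s["finger_gap"],3),"z",R[:,2].round(3),"q",s["q"].round(2))
prev=v
for k in range(1,8):
    a=min(th+.1*k,1.88);n=.22*(-bx*np.cos(a)+np.array([0,0,1])*np.sin(a))
    if k==1: print("corr now",(R.T@(.22*(-bx*np.cos(th)+np.array([0,0,1])*np.sin(th))-v)*100).round(2)); prev=.22*(-bx*np.cos(th)+np.array([0,0,1])*np.sin(th))
    print(round(a,2),(R.T@(n-prev)*100).round(2));prev=n
E
python3 -m inch '[[[0,0,-1],0],[[0,0.1,-1.8],0],[[0,0.3,-2.1],0],[[0,0.5,-2.1],0]]'
python3 arc.py
```

```text
t: 5.55
tool_pos: [0.3869, 0.3124, 0.1459]
tcp_rot: [0.74, 0.672, 0.026, -0.007]
contact_force: [13.9, 2.6, -7.0]
finger_gap: 0.34
t5.55 th 0.335 rad 0.2216 lat 0.0024 F [13.9  2.6 -7. ] gap 0.34 z [ 0.028  0.046 -0.999] q [ 1.08  0.12 -0.54  0.   -0.86 -2.75]
corr now [-0.25  0.15  0.05]
0.43 [ 0.1   0.87 -2.02]
0.53 [ 0.09  1.07 -1.92]
0.63 [ 0.09  1.26 -1.8 ]
0.73 [ 0.08  1.43 -1.67]
0.83 [ 0.07  1.59 -1.52]
0.93 [ 0.07  1.73 -1.35]
1.03 [ 0.06  1.86 -1.17]
```

```bash

python3 -m inch '[[[0,0.9,-2],0],[[0.05,1.1,-1.9],0],[[0.05,1.25,-1.8],0],[[0.05,1.4,-1.65],0]]'
python3 arc.py
```

```text
t: 5.88
tool_pos: [0.4331, 0.3076, 0.226]
tcp_rot: [0.74, 0.671, 0.029, -0.009]
contact_force: [12.2, 4.7, -14.0]
finger_gap: 0.343
t5.88 th 0.754 rad 0.2235 lat 0.0021 F [ 12.2   4.7 -14. ] gap 0.343 z [ 0.032  0.052 -0.998] q [ 0.99  0.09 -0.36 -0.   -1.06 -2.65]
corr now [-0.22  0.25  0.24]
0.85 [ 0.08  1.62 -1.48]
0.95 [ 0.07  1.76 -1.31]
1.05 [ 0.06  1.89 -1.13]
1.15 [ 0.05  1.99 -0.94]
1.25 [ 0.04  2.07 -0.73]
1.35 [ 0.03  2.14 -0.52]
1.45 [ 0.02  2.18 -0.31]
```

```bash

python3 -m inch '[[[0,1.7,-1.3],0],[[0,1.8,-1.2],0],[[0,1.9,-1],0],[[0,2,-0.85],0]]'
python3 arc.py
```

```text
t: 6.22
tool_pos: [0.5054, 0.3001, 0.2773]
tcp_rot: [0.741, 0.671, 0.031, -0.012]
contact_force: [1.3, 5.5, -6.8]
finger_gap: 0.354
t6.22 th 1.155 rad 0.2233 lat 0.0016 F [ 1.3  5.5 -6.8] gap 0.354 z [ 0.03   0.06  -0.998] q [ 0.86  0.16 -0.16 -0.02 -1.19 -2.52]
corr now [-0.17  0.13  0.29]
1.25 [ 0.05  2.07 -0.74]
1.35 [ 0.04  2.13 -0.53]
1.45 [ 0.02  2.18 -0.31]
1.55 [ 0.01  2.2  -0.09]
1.65 [-0.    2.2   0.13]
1.75 [-0.02  2.17  0.35]
1.85 [-0.03  2.13  0.56]
```

```bash

python3 -m inch '[[[0,2,-0.55],0],[[0,2,-0.4],0],[[0,2.1,-0.2],0],[[0,2.1,0],0],[[0,2,0.2],0]]'
python3 arc.py
```

```text
t: 6.63
tool_pos: [0.6092, 0.2894, 0.2948]
tcp_rot: [0.741, 0.671, 0.032, -0.014]
contact_force: [-1.0, 2.7, 0.8]
finger_gap: 0.351
t6.63 th 1.635 rad 0.2222 lat 0.001 F [-1.   2.7  0.8] gap 0.351 z [ 0.029  0.065 -0.997] q [ 0.71  0.3   0.07 -0.03 -1.28 -2.38]
corr now [-0.12 -0.02  0.21]
1.73 [-0.01  2.18  0.3 ]
1.83 [-0.03  2.14  0.51]
1.88 [-0.02  0.95  0.3 ]
1.88 [0. 0. 0.]
1.88 [0. 0. 0.]
1.88 [0. 0. 0.]
1.88 [0. 0. 0.]
```

```bash

python3 -m inch '[[[0,1.5,0.25],0],[[0,1.5,0.35],0],[[0,1.2,0.4],0],[[0,0.5,0.2],0],[[0,0,0],0]]'
python3 arc.py
```

```text
t: 7.05
tool_pos: [0.6618, 0.284, 0.2843]
tcp_rot: [0.742, 0.67, 0.032, -0.014]
contact_force: [-0.2, 1.5, 3.6]
finger_gap: 0.356
t7.05 th 1.878 rad 0.2216 lat 0.0008 F [-0.2  1.5  3.6] gap 0.356 z [ 0.029  0.063 -0.998] q [ 0.66  0.38  0.17 -0.03 -1.3  -2.32]
corr now [-0.09 -0.05  0.15]
1.88 [-0.    0.04  0.01]
1.88 [0. 0. 0.]
1.88 [0. 0. 0.]
1.88 [0. 0. 0.]
1.88 [0. 0. 0.]
1.88 [0. 0. 0.]
1.88 [0. 0. 0.]
```

```bash

python3 -m inch '[[[0,0,0],0],[[0,0,0],0],[[0,0,0],0],[[0,0,0],0],[[0,0,-1.5],0],[[0,0,-2.5],0],[[0,0,-3],0],[[0,-1,-3],0],[[0,-3,0],0],[[0,-3,0],0],[[0,-3,0],0],[[0,0,0],0]]' 6
python3 arc.py |head -1
python3 - <<'E'
from h import *
import cv2
for n in("top","side"):
    cv2.imwrite(f"pics/{n}1.png",cam(n)["color"][:,:,::-1])
E
```

```text
t: 8.05
tool_pos: [0.5504, 0.287, 0.384]
tcp_rot: [0.742, 0.67, 0.028, -0.016]
contact_force: [1.1, -0.5, 0.8]
finger_gap: 0.683
t8.05 th 1.430 rad 0.3141 lat -0.0071 F [ 1.1 -0.5  0.8] gap 0.683 z [ 0.021  0.061 -0.998] q [ 0.78  0.18  0.12 -0.03 -1.45 -2.45]
```

View pics/top1.png

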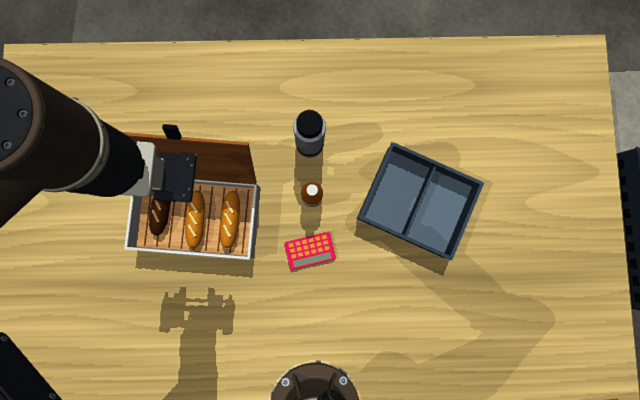

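View pics/side1.png

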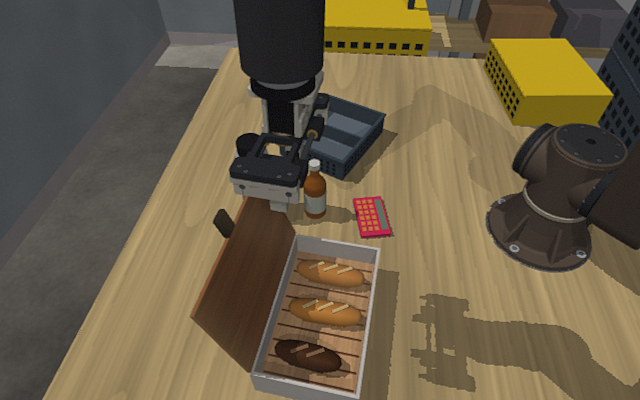

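The lid rests open by itself. The rye is at +y (top px (158,213)), and the baguettes are in the middle (195,220) and at the right (230,220). I'll crop for precise measurement.

```bash

python3 - <<'E'
import cv2
a=cv2.imread("pics/top1.png")[170:270,120:265];b=cv2.imread("pics/side1.png")[230:400,240:400]
cv2.imwrite("pics/c3.png",cv2.resize(a,None,fx=5,fy=5,interpolation=2))
cv2.imwrite("pics/c4.png",cv2.resize(b,None,fx=3.5,fy=3.5,interpolation=2))
E
```

```text
(no output)
```

View pics/c3.png

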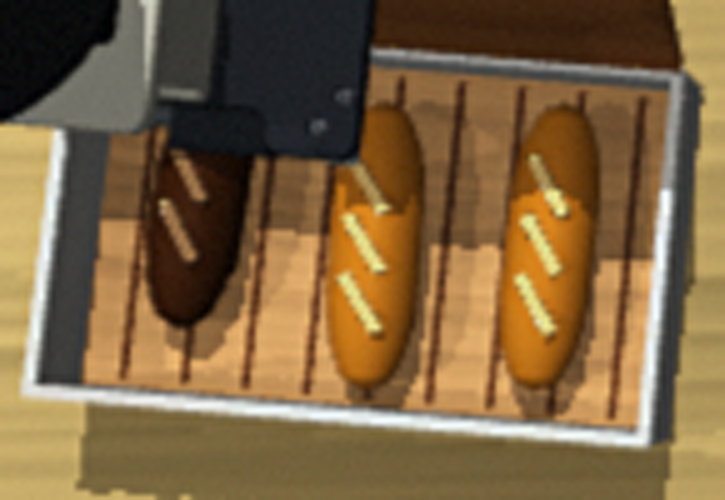

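View pics/c4.png

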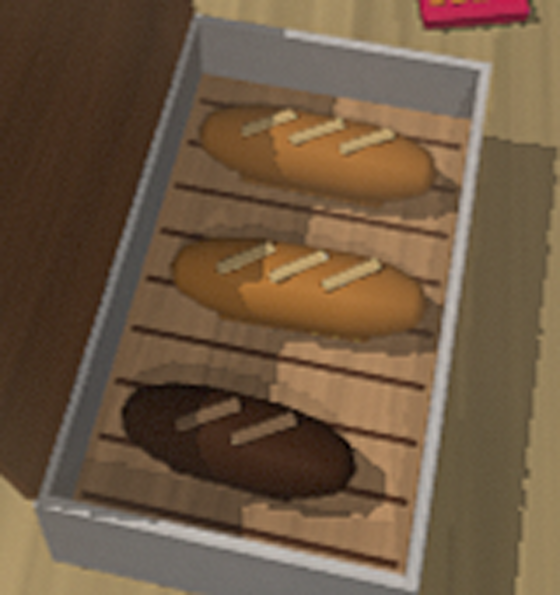

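```bash
cat > bag.py <<'E'
from h import *
c=cam("top");s=cam("side");np.set_printoptions(precision=4,suppress=True)
T=lambda x,y,z:back(c,(120+x/5,170+y/5),z)
S=lambda x,y,z:back(s,(240+x/3.5,230+y/3.5),z)
for nm,f,e in[("right top",T,[(568,105),(533,387)]),("mid top",T,[(390,105),(365,385)]),("right side",S,[(202,122),(433,185)]),("mid side",S,[(175,265),(422,310)]),("rye side",S,[(123,405),(353,475)])]:
    a,b=[f(*p,.048) for p in e]; d=a-b
    print(nm,((a+b)/2)[:2],"len",np.linalg.norm(d),"yaw",np.degrees(np.arctan2(d[1],d[0])))
for nm,f,p in[("r slash",T,(541,245)),("m slash",T,(364,243)),("r slash s",S,(316,130)),("m slash s",S,(298,266))]: print(nm,f(*p,.0715))
E
python3 bag.py
```

```text
right top [0.4929 0.208 ] len 0.1462596805204269 yaw -7.130626406859891
mid top [0.4952 0.297 ] len 0.14459671003381727 yaw -4.67791050213939
right side [0.4916 0.2129] len 0.14688997914400864 yaw -11.615766128437146
mid side [0.494  0.3024] len 0.14256073218730742 yaw -5.021003474725514
rye side [0.5173 0.3923] len 0.12730097050725753 yaw -10.670592839581387
r slash [0.4918 0.2084 0.0715]
m slash [0.4947 0.2975 0.0715]
r slash s [0.4916 0.2119 0.0715]
m slash s [0.4935 0.3018 0.0715]
```

```bash
python3 go.py 0.492 0.209 0.13 82
```

```text
t8.25 pos [0.5545 0.287  0.3822] yaw 84.1 d_cm(tool) [-9.92 -5.75 24.58] turn 2.1 F [ 1.   0.2 -0.7] gap 0.689 q [ 0.77  0.19  0.12 -0.03 -1.45 -2.44] z [ 0.02   0.059 -0.998]
```

```bash

python3 -m inch '[[[-1.6,-1.2,0],1],[[-1.6,-1.2,0],1],[[-1.6,-1.2,1],0],[[-1.6,-1,2],0],[[-1.5,-0.7,2.4],0],[[-0.5,0,2.4],0],[[-0.4,0,2.4],0],[[-0.3,0,2.4],0],[[0,0,2.4],0],[[0,0,2.4],0],[[0,0,2],0],[[0,0,1],0],[[0,0,0],0]]' 6.6
python3 go.py 0.492 0.209 0.04 82
```

```text
t: 9.33
tool_pos: [0.4995, 0.2082, 0.1551]
tcp_rot: [0.759, 0.651, 0.021, -0.015]
contact_force: [-0.4, -0.6, 0.3]
finger_gap: 0.755
t9.33 pos [0.4995 0.2082 0.1551] yaw 81.3 d_cm(tool) [-0.62 -0.8  11.49] turn -0.7 F [-0.4 -0.6  0.3] gap 0.755 q [ 0.74  0.19 -0.4  -0.04 -0.94 -2.44] z [ 0.012  0.05  -0.999]
```

```bash

python3 -m inch '[[[-0.3,-0.4,0.5],-0.7],[[-0.2,-0.4,1.2],0],[[-0.1,0,1.5],0],[[0,0,1.5],0],[[0,0,1],0],[[0,0,0],0]]'
python3 go.py 0.492 0.209 0.04 82
```

```text
t: 9.83
tool_pos: [0.494, 0.2058, 0.0964]
tcp_rot: [0.754, 0.656, 0.022, -0.014]
contact_force: [0.2, -0.6, -0.4]
finger_gap: 0.753
t9.83 pos [0.494  0.2058 0.0964] yaw 82.1 d_cm(tool) [ 0.   -0.28  5.65] turn 0.1 F [ 0.2 -0.6 -0.4] gap 0.753 q [ 0.74  0.25 -0.49 -0.04 -0.79 -2.42] z [ 0.014  0.05  -0.999]
```

```bash

python3 -m inch '[[[0,-0.2,1.2],0],[[0,0,1.2],0],[[0,0,1],0],[[0,0,0.7],0],[[0,0,0],0]]'
python3 go.py 0.492 0.209 0.04 82
python3 - <<'E'
from h import *
import cv2
cv2.imwrite("pics/c5.png",cv2.resize(cam("side")["color"][180:350,230:410],None,fx=3.5,fy=3.5,interpolation=2)[:,:,::-1])
E
```

```text
t: 10.25
tool_pos: [0.4954, 0.2095, 0.0571]
tcp_rot: [0.754, 0.657, 0.024, -0.014]
contact_force: [-0.7, -1.5, -0.5]
finger_gap: 0.75
t10.25 pos [0.4954 0.2095 0.0571] yaw 82.2 d_cm(tool) [-0.19 -0.34  1.7 ] turn 0.2 F [-0.7 -1.5 -0.5] gap 0.75 q [ 0.75  0.3  -0.52 -0.04 -0.7  -2.42] z [ 0.018  0.052 -0.998]
```

View pics/c5.png

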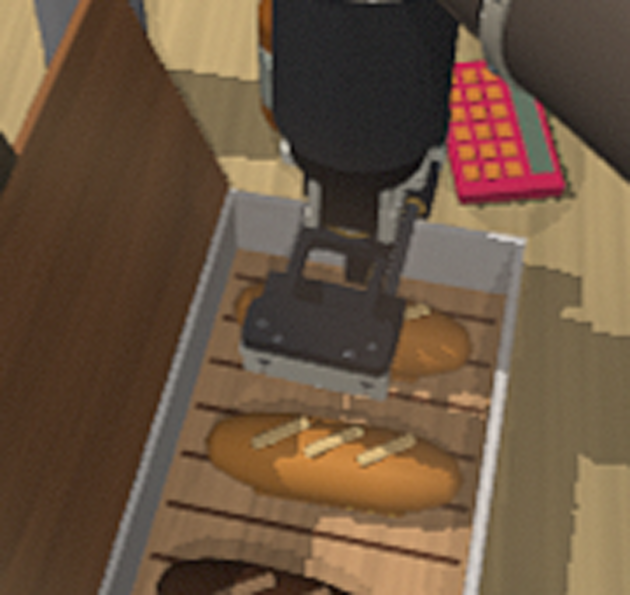

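The fingers straddle the right baguette and clear the middle one. I'll go down the rest and grip.

```bash

python3 -m inch '[[[-0.1,-0.15,0.6],0],[[-0.1,-0.15,0.6],0],[[0,0,0.3],0],[[0,0,0],0]]'
python3 go.py 0.492 0.209 0.04 82
python3 -m inch '[[[0,0,0],0],[[0,0,0],0],[[0,0,0],0],[[0,0,0],0],[[0,0,0],0]]' 3.5 15
python3 go.py 0.492 0.209 0.04 82
```

```text
t: 10.63
tool_pos: [0.4935, 0.2096, 0.0431]
tcp_rot: [0.753, 0.657, 0.026, -0.014]
contact_force: [0.8, 0.8, 0.2]
finger_gap: 0.754
t10.63 pos [0.4935 0.2096 0.0431] yaw 82.2 d_cm(tool) [-0.09 -0.14  0.31] turn 0.2 F [0.8 0.8 0.2] gap 0.754 q [ 0.75  0.32 -0.54 -0.04 -0.66 -2.42] z [ 0.021  0.054 -0.998]
t: 11.05
tool_pos: [0.4936, 0.2096, 0.0436]
tcp_rot: [0.753, 0.657, 0.026, -0.013]
contact_force: [0.2, -0.1, -1.3]
finger_gap: 0.543
t11.05 pos [0.4936 0.2096 0.0436] yaw 82.2 d_cm(tool) [-0.1  -0.15  0.35] turn 0.2 F [ 0.2 -0.1 -1.3] gap 0.543 q [ 0.75  0.32 -0.54 -0.04 -0.66 -2.42] z [ 0.021  0.054 -0.998]
```

```bash

python3 -m inch '[[[0,0,-0.5],0],[[0,0,-1],0],[[0,0,-1.8],0],[[0,0,-2.5],0],[[0,0,-2.5],0],[[0,0,-2.5],0],[[0,0,-2.5],0],[[0,0,-2.5],0],[[0,0,-2.5],0],[[0,0,-1],0],[[0,0,0],0]]' 3.5 20
python3 go.py 0.503 -0.338 0.25 64.6
python3 - <<'E'
from h import *
import cv2
cv2.imwrite("pics/s2.png",cam("side")["color"][:,:,::-1])
E
```

```text
t: 11.97
tool_pos: [0.4871, 0.1959, 0.2527]
tcp_rot: [0.754, 0.657, 0.026, -0.013]
contact_force: [0.1, -0.4, -2.1]
finger_gap: 0.536
t11.97 pos [0.4871 0.1959 0.2527] yaw 82.2 d_cm(tool) [-52.61   8.89  -2.55] turn 17.6 F [ 0.1 -0.4 -2.1] gap 0.536 q [ 0.74  0.07 -0.31 -0.03 -1.14 -2.43] z [ 0.021  0.054 -0.998]
```

View pics/s2.png

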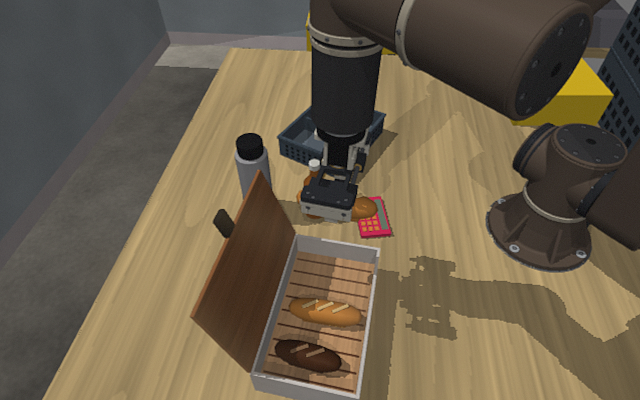

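```bash

python3 -m inch '[[[-2,0.4,-0.3],0],[[-3,0.6,-0.3],0],[[-3.5,0.6,-0.2],0],[[-3.5,0.6,-0.2],0],[[-3.5,0.6,-0.2],0],[[-3.5,0.6,-0.2],0],[[-3.5,0.6,-0.2],0],[[-3.5,0.6,-0.2],0],[[-3.5,0.6,-0.2],0],[[-3.5,0.6,-0.2],0],[[-3.5,0.6,-0.2],0],[[-3.5,0.6,-0.2],0],[[-3,0.6,-0.2],0],[[-2,0.6,-0.2],0],[[0,0,0],3],[[0,0,0],3]]'
python3 go.py 0.503 -0.338 0.25 64.6
```

```text
t: 13.35
tool_pos: [0.4953, -0.2826, 0.2393]
tcp_rot: [0.787, 0.616, 0.016, -0.024]
contact_force: [-0.8, 0.7, -1.1]
finger_gap: 0.528
t13.35 pos [ 0.4953 -0.2826  0.2393] yaw 76.1 d_cm(tool) [-5.12  2.05 -1.4 ] turn 11.5 F [-0.8  0.7 -1.1] gap 0.528 q [-0.21  0.21 -0.17 -0.06 -1.22 -1.58] z [-0.005  0.058 -0.998]
```

```bash

python3 -m inch '[[[-1.3,0.3,0],3],[[-1.3,0.2,0],3],[[-1.2,0.2,0],3],[[-1,0.2,0],2.3],[[0,0,0],0]]'
python3 go.py 0.503 -0.338 0.0345 64.6
python3 - <<'E'
from h import *
import cv2
a=cam("top")["color"][100:300,330:530];b=cam("side")["color"][60:230,250:420]
cv2.imwrite("pics/p1.png",np.hstack([cv2.resize(a,(400,400)),cv2.resize(b,(400,400))])[:,:,::-1])
E
```

```text
t: 13.77
tool_pos: [0.4848, -0.3322, 0.2286]
tcp_rot: [0.848, 0.529, 0.01, -0.031]
contact_force: [0.2, -0.1, -1.7]
finger_gap: 0.523
t13.77 pos [ 0.4848 -0.3322  0.2286] yaw 63.8 d_cm(tool) [-0.69  2.71 19.3 ] turn -0.8 F [ 0.2 -0.1 -1.7] gap 0.523 q [-0.31  0.25 -0.13 -0.06 -1.22 -1.7 ] z [-0.016  0.063 -0.998]
```

View pics/p1.png

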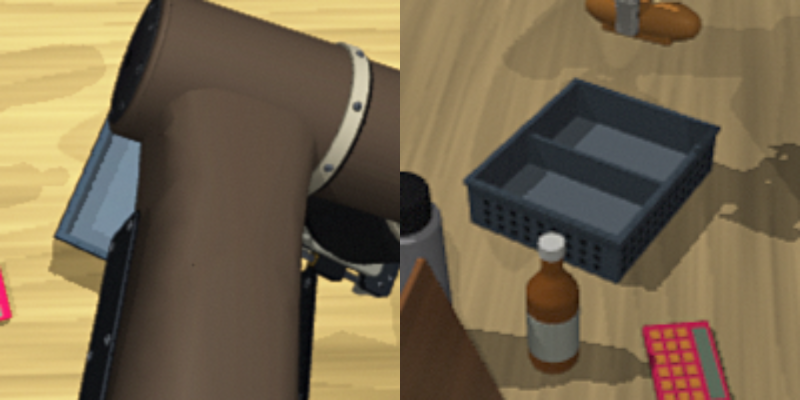

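```bash

python3 -m inch '[[[-0.2,0.7,0],-0.8],[[-0.2,0.7,1],0],[[-0.1,0.7,2],0],[[-0.1,0.5,2.2],0],[[0,0,2.2],0],[[0,0,2],0],[[0,0,1],0],[[0,0,0],0]]'
python3 go.py 0.503 -0.338 0.0345 64.6
python3 - <<'E'
from h import *
import cv2
b=cam("side")["color"][60:230,250:420]
cv2.imwrite("pics/p2.png",cv2.resize(b,(595,595),interpolation=2)[:,:,::-1])
E
```

```text
t: 14.53
tool_pos: [0.5105, -0.3404, 0.1175]
tcp_rot: [0.84, 0.541, 0.012, -0.029]
contact_force: [0.5, -0.4, -1.3]
finger_gap: 0.524
t14.53 pos [ 0.5105 -0.3404  0.1175] yaw 65.5 d_cm(tool) [-0.52 -0.48  8.31] turn 0.9 F [ 0.5 -0.4 -1.3] gap 0.524 q [-0.31  0.38 -0.21 -0.07 -1.01 -1.65] z [-0.011  0.062 -0.998]
```

View pics/p2.png

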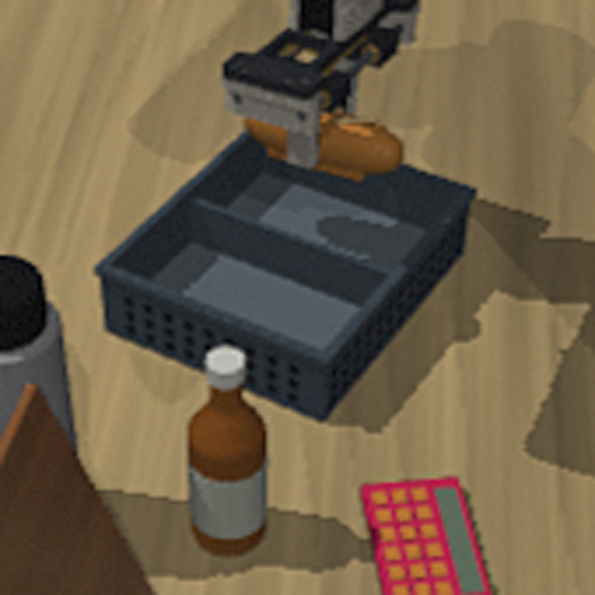

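The baguette sits above the right bay, aligned with it. I'll lower it.

```bash

python3 -m inch '[[[-0.2,-0.2,1],0.9],[[-0.2,-0.2,1.5],0],[[-0.1,-0.1,1.5],0],[[0,0,1.2],0],[[0,0,0.8],0],[[0,0,0],0]]'
python3 go.py 0.503 -0.338 0.0345 64.6
```

```text
t: 15.08
tool_pos: [0.5077, -0.3414, 0.0611]
tcp_rot: [0.845, 0.534, 0.015, -0.024]
contact_force: [-0.0, -0.5, -1.4]
finger_gap: 0.525
t15.08 pos [ 0.5077 -0.3414  0.0611] yaw 64.6 d_cm(tool) [-0.03 -0.51  2.67] turn -0.0 F [-0.  -0.5 -1.4] gap 0.525 q [-0.31  0.43 -0.28 -0.07 -0.87 -1.66] z [-0.     0.057 -0.998]
```

```bash
python3 - <<'E'
from h import *
import cv2
b=cam("side")["color"][60:230,250:420]
cv2.imwrite("pics/p3.png",cv2.resize(b,(595,595),interpolation=2)[:,:,::-1])
E
```

```text
(no output)
```

View pics/p3.png

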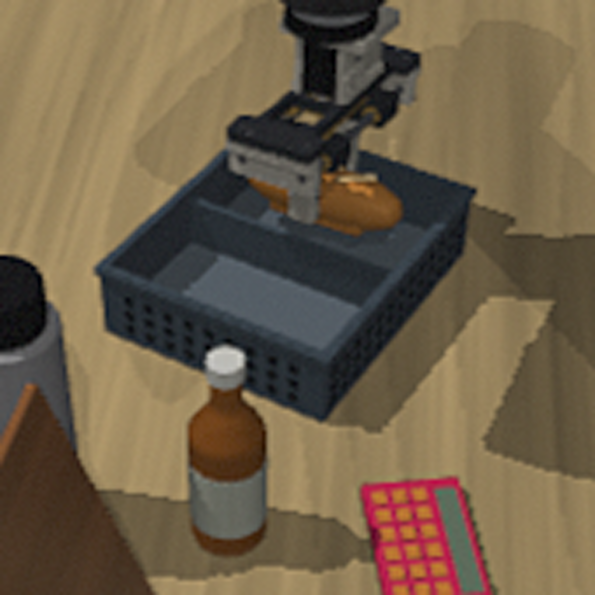

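```bash

python3 -m inch '[[[0,-0.2,0.6],0],[[0,-0.2,0.6],0],[[0,-0.1,0.5],0],[[0,0,0.2],0],[[0,0,0],0]]'
python3 go.py 0.503 -0.338 0.0345 64.6
python3 -m inch '[[[0,0,0.3],0],[[0,0,0.2],0]]'
python3 go.py 0.503 -0.338 0.0345 64.6
```

```text
t: 15.55
tool_pos: [0.5053, -0.3391, 0.0446]
tcp_rot: [0.845, 0.534, 0.017, -0.021]
contact_force: [-0.5, -0.7, -1.8]
finger_gap: 0.525
t15.55 pos [ 0.5053 -0.3391  0.0446] yaw 64.6 d_cm(tool) [-0.05 -0.24  1.01] turn 0.0 F [-0.5 -0.7 -1.8] gap 0.525 q [-0.31  0.45 -0.31 -0.07 -0.83 -1.66] z [ 0.006  0.054 -0.999]
t: 15.72
tool_pos: [0.5057, -0.339, 0.0398]
tcp_rot: [0.845, 0.535, 0.017, -0.021]
contact_force: [-0.5, -0.4, -2.7]
finger_gap: 0.523
t15.72 pos [ 0.5057 -0.339   0.0398] yaw 64.6 d_cm(tool) [-0.05 -0.28  0.54] turn 0.0 F [-0.5 -0.4 -2.7] gap 0.523 q [-0.3   0.45 -0.31 -0.07 -0.82 -1.66] z [ 0.007  0.053 -0.999]
```

```bash

python3 -m inch '[[[0,0,0.25],0],[[0,0,0.2],0],[[0,0,0],0]]'
python3 go.py 0.503 -0.338 0.0345 64.6
python3 -m inch '[[[0,0,0.2],0],[[0,0,0],0]]'
python3 go.py 0.503 -0.338 0.0345 64.6
```

```text
t: 15.97
tool_pos: [0.5058, -0.3386, 0.0356]
tcp_rot: [0.845, 0.535, 0.017, -0.021]
contact_force: [-0.5, -0.9, -0.3]
finger_gap: 0.52
t15.97 pos [ 0.5058 -0.3386  0.0356] yaw 64.7 d_cm(tool) [-0.07 -0.28  0.11] turn 0.1 F [-0.5 -0.9 -0.3] gap 0.52 q [-0.3   0.46 -0.32 -0.07 -0.81 -1.66] z [ 0.007  0.053 -0.999]
t: 16.13
tool_pos: [0.5062, -0.3386, 0.0356]
tcp_rot: [0.844, 0.535, 0.017, -0.02]
contact_force: [-0.0, 0.3, -1.9]
finger_gap: 0.525
t16.13 pos [ 0.5062 -0.3386  0.0356] yaw 64.7 d_cm(tool) [-0.09 -0.31  0.11] turn 0.1 F [-0.   0.3 -1.9] gap 0.525 q [-0.3   0.46 -0.32 -0.07 -0.81 -1.66] z [ 0.007  0.053 -0.999]
```

```bash

python3 -m inch '[[[0,0,0.3],0],[[0,0,0],0]]'
python3 go.py 0.503 -0.338 0.0345 64.6
python3 -m inch '[[[0,0,0.3],0],[[0,0,0],0]]'
python3 go.py 0.503 -0.338 0.0345 64.6
```

```text
t: 16.3
tool_pos: [0.5073, -0.3384, 0.035]
tcp_rot: [0.844, 0.536, 0.018, -0.019]
contact_force: [-0.5, 0.4, -1.4]
finger_gap: 0.528
t16.30 pos [ 0.5073 -0.3384  0.035 ] yaw 64.8 d_cm(tool) [-0.14 -0.41  0.05] turn 0.2 F [-0.5  0.4 -1.4] gap 0.528 q [-0.3   0.46 -0.32 -0.07 -0.8  -1.66] z [ 0.009  0.052 -0.999]
t: 16.47
tool_pos: [0.5085, -0.3385, 0.0342]
tcp_rot: [0.844, 0.536, 0.019, -0.018]
contact_force: [-0.1, -0.9, -1.5]
finger_gap: 0.53
t16.47 pos [ 0.5085 -0.3385  0.0342] yaw 64.9 d_cm(tool) [-0.19 -0.52 -0.03] turn 0.3 F [-0.1 -0.9 -1.5] gap 0.53 q [-0.3   0.46 -0.32 -0.07 -0.8  -1.66] z [ 0.012  0.05  -0.999]
```

```bash

python3 -m inch '[[[0,0,0],0],[[0,0,0],0],[[0,0,0],0],[[0,0,0],0]]' 5.8
python3 go.py 0.503 -0.338 0.0345 64.6
python3 -m inch '[[[0,0,-0.7],0],[[0,0,-1.2],0],[[0,0,-2],0],[[0,0,-2.5],0],[[0,0,-2.5],0],[[0,0,-2.5],0],[[0,0,-2.5],0],[[0,0,-2.5],0],[[0,0,-2.5],0],[[0,0,-1.5],0],[[0,0,0],0]]'
python3 go.py 0.4945 0.299 0.24 85
python3 - <<'E'
from h import *
import cv2
b=cam("side")["color"][60:230,250:420]
cv2.imwrite("pics/p4.png",cv2.resize(b,(595,595),interpolation=2)[:,:,::-1])
E
```

```text
t: 16.8
tool_pos: [0.5089, -0.3387, 0.0335]
tcp_rot: [0.844, 0.536, 0.019, -0.018]
contact_force: [-0.0, -0.3, 0.2]
finger_gap: 0.66
t16.80 pos [ 0.5089 -0.3387  0.0335] yaw 64.9 d_cm(tool) [-0.18 -0.57 -0.11] turn 0.3 F [-0.  -0.3  0.2] gap 0.66 q [-0.3   0.46 -0.32 -0.07 -0.8  -1.66] z [ 0.013  0.05  -0.999]
t: 17.72
tool_pos: [0.5041, -0.3506, 0.2555]
tcp_rot: [0.844, 0.536, 0.018, -0.017]
contact_force: [0.3, -0.3, 1.0]
finger_gap: 0.661
t17.72 pos [ 0.5041 -0.3506  0.2555] yaw 64.8 d_cm(tool) [ 58.25 -28.45   4.62] turn -20.2 F [ 0.3 -0.3  1. ] gap 0.661 q [-0.32  0.26 -0.06 -0.05 -1.25 -1.67] z [ 0.012  0.047 -0.999]
```

View pics/p4.png

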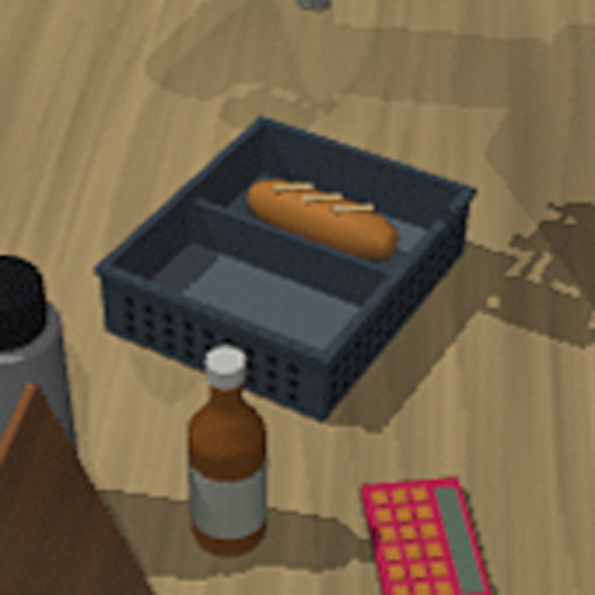

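The baguette lies flat and right way up in the right bay. Now back for the second one.

```bash

python3 -m inch '[[[0,0,0],-6.5],[[0,0,0],-6.5],[[0,0,0],-6.5],[[0,0,0],0]]'
python3 go.py 0.4945 0.299 0.24 85
```

```text
t: 18.1
tool_pos: [0.5024, -0.3497, 0.255]
tcp_rot: [0.736, 0.676, 0.021, -0.014]
contact_force: [-0.5, -0.2, 0.5]
finger_gap: 0.662
t18.10 pos [ 0.5024 -0.3497  0.255 ] yaw 85.1 d_cm(tool) [64.41 -6.35  4.66] turn 0.1 F [-0.5 -0.2  0.5] gap 0.662 q [-0.32  0.26 -0.07 -0.05 -1.25 -1.32] z [ 0.012  0.049 -0.999]
```

```bash

python3 -m inch '[[[2.5,-0.3,0.1],0],[[3.6,-0.3,0.15],0],[[3.6,-0.3,0.15],0],[[3.6,-0.3,0.15],0],[[3.6,-0.3,0.15],0],[[3.6,-0.3,0.15],0],[[3.6,-0.3,0.15],0],[[3.6,-0.3,0.15],0],[[3.6,-0.3,0.15],0],[[3.6,-0.3,0.15],0],[[3.6,-0.3,0.15],0],[[3.6,-0.3,0.15],0],[[3.6,-0.3,0.15],0],[[3.6,-0.3,0.15],0],[[3.6,-0.3,0.15],0],[[3.6,-0.3,0.15],0],[[2.5,-0.3,0.1],0],[[1.5,-0.1,0.1],0],[[0,0,0],0]]' 6.6
python3 go.py 0.4945 0.299 0.04 85
```

```text
t: 19.68
tool_pos: [0.5151, 0.2836, 0.2504]
tcp_rot: [0.765, 0.644, 0.014, -0.02]
contact_force: [0.0, -1.0, 0.7]
finger_gap: 0.755
t19.68 pos [0.5151 0.2836 0.2504] yaw 80.2 d_cm(tool) [ 0.18 -2.02 21.1 ] turn -4.8 F [ 0.  -1.   0.7] gap 0.755 q [ 0.81  0.2  -0.16 -0.04 -1.18 -2.54] z [-0.004  0.048 -0.999]
```

```bash

python3 -m inch '[[[0,-0.5,0],-2],[[0,-0.5,1],-2],[[0,-0.5,2],-0.8],[[0,-0.5,2.4],0],[[0,0,2.4],0],[[0,0,2.4],0],[[0,0,2.2],0],[[0,0,1.5],0],[[0,0,0],0]]'
python3 go.py 0.4945 0.299 0.04 85
python3 - <<'E'
from h import *
import cv2
cv2.imwrite("pics/c6.png",cv2.resize(cam("side")["color"][200:370,230:410],None,fx=3.5,fy=3.5,interpolation=2)[:,:,::-1])
E
```

```text
t: 20.43
tool_pos: [0.4912, 0.2833, 0.1077]
tcp_rot: [0.738, 0.674, 0.015, -0.019]
contact_force: [-0.8, 0.4, -0.6]
finger_gap: 0.753
t20.43 pos [0.4912 0.2833 0.1077] yaw 84.8 d_cm(tool) [1.27 0.25 6.84] turn -0.2 F [-0.8  0.4 -0.6] gap 0.753 q [ 0.84  0.29 -0.39 -0.05 -0.86 -2.48] z [-0.004  0.048 -0.999]
```

View pics/c6.png

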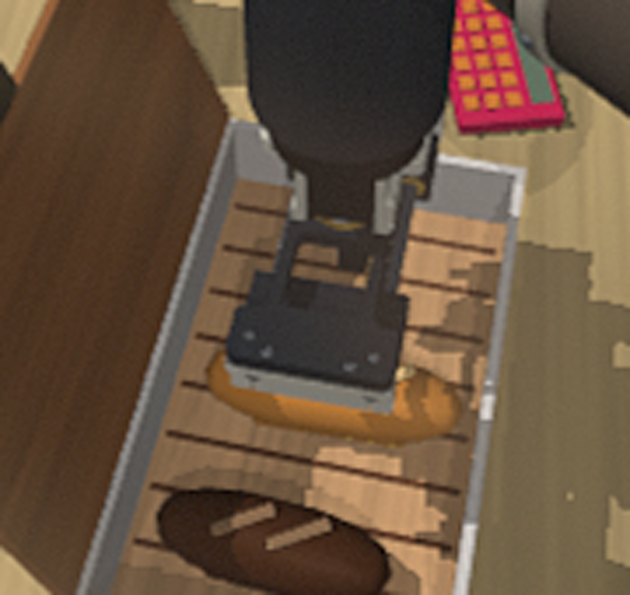

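```bash

python3 -m inch '[[[0.6,0.1,0],0],[[0.6,0.1,0],0],[[0,0,0.9],0],[[0,0,0.8],0],[[0,0,0.4],0],[[0,0,0],0]]'
python3 go.py 0.4945 0.299 0.04 85
```

```text
t: 20.98
tool_pos: [0.4977, 0.2982, 0.0928]
tcp_rot: [0.738, 0.674, 0.019, -0.019]
contact_force: [-0.2, -0.2, -0.4]
finger_gap: 0.753
t20.98 pos [0.4977 0.2982 0.0928] yaw 84.8 d_cm(tool) [-0.24 -0.31  5.27] turn -0.2 F [-0.2 -0.2 -0.4] gap 0.753 q [ 0.85  0.32 -0.39 -0.05 -0.82 -2.49] z [ 0.003  0.054 -0.999]
```

```bash

python3 -m inch '[[[-0.2,-0.2,0.8],0],[[-0.1,-0.1,1],0],[[0,-0.1,1],0],[[0,0,1],0],[[0,0,0.6],0],[[0,0,0],0]]'
python3 go.py 0.4945 0.299 0.043 85
```

```text
t: 21.48
tool_pos: [0.4924, 0.2973, 0.0433]
tcp_rot: [0.738, 0.674, 0.019, -0.019]
contact_force: [0.3, -0.1, 0.1]
finger_gap: 0.75
t21.48 pos [0.4924 0.2973 0.0433] yaw 84.8 d_cm(tool) [0.18 0.19 0.04] turn -0.2 F [ 0.3 -0.1  0.1] gap 0.75 q [ 0.86  0.38 -0.44 -0.05 -0.71 -2.48] z [ 0.002  0.053 -0.999]
```

```bash

python3 -m inch '[[[0.15,0.1,0],0],[[0,0,0],0],[[0,0,0],0],[[0,0,0],0],[[0,0,0],0],[[0,0,0],0]]' 3.5 20
python3 go.py 0.4945 0.299 0.043 85
python3 -m inch '[[[0,0,-0.5],0],[[0,0,-1],0],[[0,0,-1.8],0],[[0,0,-2.5],0],[[0,0,-2.5],0],[[0,0,-2.5],0],[[0,0,-2.5],0],[[0,0,-2.5],0],[[0,0,-2.5],0],[[0,0,-1],0],[[0,0,0],0]]'
python3 go.py 0.556 -0.226 0.25 64.6
python3 - <<'E'
from h import *
import cv2
cv2.imwrite("pics/s3.png",cam("side")["color"][:,:,::-1])
E
```

```text
t: 21.98
tool_pos: [0.4938, 0.2989, 0.0432]
tcp_rot: [0.738, 0.674, 0.018, -0.019]
contact_force: [0.4, 0.3, -1.6]
finger_gap: 0.539
t21.98 pos [0.4938 0.2989 0.0432] yaw 84.8 d_cm(tool) [0.01 0.07 0.02] turn -0.2 F [ 0.4  0.3 -1.6] gap 0.539 q [ 0.86  0.38 -0.44 -0.05 -0.71 -2.48] z [ 0.002  0.053 -0.999]
t: 22.9
tool_pos: [0.4918, 0.2854, 0.2535]
tcp_rot: [0.739, 0.674, 0.019, -0.018]
contact_force: [-0.1, 0.4, -1.6]
finger_gap: 0.536
t22.90 pos [0.4918 0.2854 0.2535] yaw 84.7 d_cm(tool) [-50.29  11.08  -2.34] turn 20.1 F [-0.1  0.4 -1.6] gap 0.536 q [ 0.85  0.15 -0.21 -0.04 -1.17 -2.5 ] z [ 0.003  0.053 -0.999]
```

View pics/s3.png

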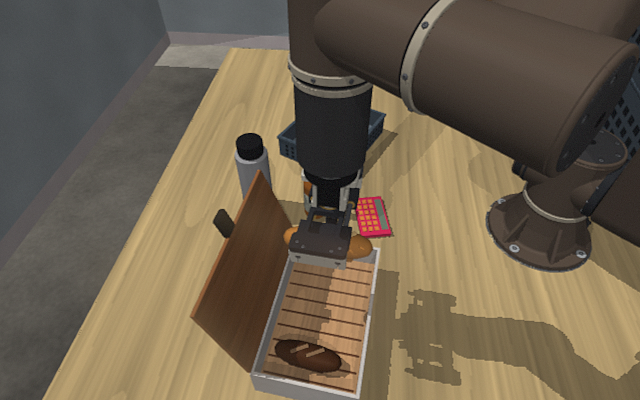

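The second baguette is held and the rye stays in place. Crossing now.

```bash

python3 -m inch '[[[-2,0.2,-0.3],0],[[-3,0.2,-0.3],0],[[-3.5,0.3,-0.2],0],[[-3.5,0.3,-0.2],0],[[-3.5,0.3,-0.2],0],[[-3.5,0.3,-0.2],0],[[-3.5,0.3,-0.2],0],[[-3.5,0.3,-0.2],0],[[-3.5,0.3,-0.2],0],[[-3.5,0.3,-0.2],0],[[-3.5,0.5,-0.2],0],[[-3,0.6,-0.2],0],[[-2.5,0.6,-0.2],0],[[-1.5,0.6,-0.2],3],[[0,0.6,0],3],[[0,0,0],3]]'
python3 go.py 0.556 -0.226 0.25 64.6
```

```text
t: 24.28
tool_pos: [0.4961, -0.1751, 0.2437]
tcp_rot: [0.79, 0.612, 0.008, -0.027]
contact_force: [-0.0, 0.2, -1.9]
finger_gap: 0.525
t24.28 pos [ 0.4961 -0.1751  0.2437] yaw 75.5 d_cm(tool) [-3.39  7.05 -1.02] turn 10.9 F [-0.   0.2 -1.9] gap 0.525 q [-0.01  0.13 -0.25 -0.06 -1.21 -1.8 ] z [-0.02   0.052 -0.998]
```

```bash

python3 -m inch '[[[-0.7,1.3,-0.2],2.8],[[-0.7,1.5,-0.2],2.8],[[-0.7,1.5,0],2.8],[[-0.6,1.5,0],2.5],[[0,0.6,0],0],[[0,0,0],0]]'
python3 go.py 0.556 -0.226 0.034 64.6
```

```text
t: 24.78
tool_pos: [0.5447, -0.2244, 0.236]
tcp_rot: [0.849, 0.528, 0.001, -0.032]
contact_force: [0.4, 0.5, -1.4]
finger_gap: 0.524
t24.78 pos [ 0.5447 -0.2244  0.236 ] yaw 63.7 d_cm(tool) [-0.36  2.17 20.11] turn -0.9 F [ 0.4  0.5 -1.4] gap 0.524 q [-0.09  0.25 -0.12 -0.06 -1.24 -1.92] z [-0.032  0.056 -0.998]
```

```bash

python3 -m inch '[[[-0.1,0.5,0],-0.9],[[-0.1,0.5,1],0],[[-0.1,0.4,2],0],[[0,0.3,2.2],0],[[0,0,2.2],0],[[0,0,2],0],[[0,0,1],0],[[0,0,0],0]]'
python3 go.py 0.556 -0.226 0.034 64.6
python3 - <<'E'
from h import *
import cv2
b=cam("side")["color"][60:230,250:420]
cv2.imwrite("pics/p5.png",cv2.resize(b,(595,595),interpolation=2)[:,:,::-1])
E
```

```text
t: 25.45
tool_pos: [0.5534, -0.2261, 0.1233]
tcp_rot: [0.842, 0.539, 0.001, -0.033]
contact_force: [-0.3, 1.2, -1.9]
finger_gap: 0.523
t25.45 pos [ 0.5534 -0.2261  0.1233] yaw 65.2 d_cm(tool) [-0.22  0.71  8.9 ] turn 0.6 F [-0.3  1.2 -1.9] gap 0.523 q [-0.1   0.36 -0.24 -0.06 -1.01 -1.87] z [-0.033  0.057 -0.998]
```

View pics/p5.png

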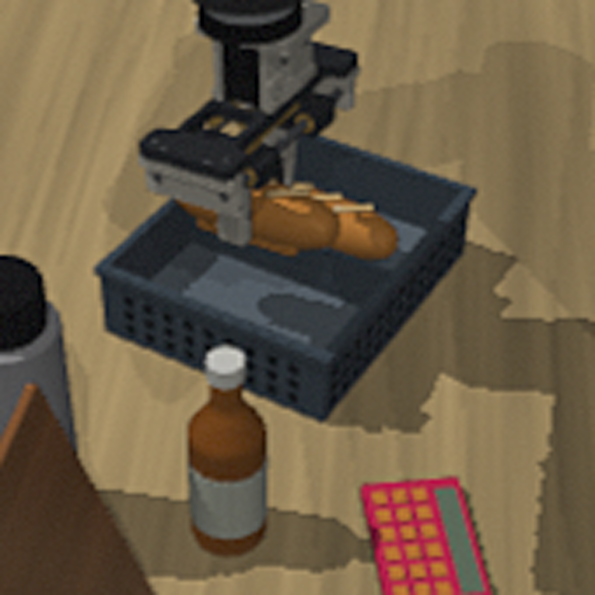

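```bash

python3 -m inch '[[[-0.1,0.2,1],0.6],[[-0.1,0.1,1.5],0],[[0,0.1,1.5],0],[[0,0,1.2],0],[[0,0,0.8],0],[[0,0,0],0]]'
python3 go.py 0.556 -0.226 0.034 64.6
```

```text
t: 26.0
tool_pos: [0.5601, -0.2275, 0.067]
tcp_rot: [0.845, 0.535, 0.006, -0.028]
contact_force: [-0.9, 0.2, -1.6]
finger_gap: 0.524
t26.00 pos [ 0.5601 -0.2275  0.067 ] yaw 64.6 d_cm(tool) [-0.17 -0.29  3.31] turn 0.0 F [-0.9  0.2 -1.6] gap 0.524 q [-0.1   0.42 -0.29 -0.07 -0.89 -1.87] z [-0.021  0.054 -0.998]
```

```bash

python3 -m inch '[[[-0.1,-0.1,0.7],0],[[0,-0.1,0.7],0],[[0,-0.1,0.5],0],[[0,0,0.2],0],[[0,0,0],0]]'
python3 go.py 0.556 -0.226 0.034 64.6
python3 -m inch '[[[0,0,0.3],0],[[0,0,0.2],0],[[0,0,0],0]]'
python3 go.py 0.556 -0.226 0.034 64.6
```

```text
t: 26.42
tool_pos: [0.5581, -0.2264, 0.0467]
tcp_rot: [0.845, 0.535, 0.007, -0.027]
contact_force: [-0.3, 0.7, -1.6]
finger_gap: 0.527
t26.42 pos [ 0.5581 -0.2264  0.0467] yaw 64.6 d_cm(tool) [-0.1  -0.17  1.27] turn 0.0 F [-0.3  0.7 -1.6] gap 0.527 q [-0.09  0.44 -0.31 -0.07 -0.84 -1.87] z [-0.016  0.053 -0.998]
t: 26.67
tool_pos: [0.5585, -0.2263, 0.0419]
tcp_rot: [0.844, 0.535, 0.008, -0.026]
contact_force: [-0.3, -0.1, -0.6]
finger_gap: 0.527
t26.67 pos [ 0.5585 -0.2263  0.0419] yaw 64.7 d_cm(tool) [-0.12 -0.21  0.79] turn 0.1 F [-0.3 -0.1 -0.6] gap 0.527 q [-0.09  0.45 -0.32 -0.07 -0.83 -1.87] z [-0.015  0.052 -0.999]
```

```bash

python3 -m inch '[[[0,0,0.25],0],[[0,0,0.2],0],[[0,0,0],0]]'
python3 go.py 0.556 -0.226 0.034 64.6
python3 -m inch '[[[0,0,0.25],0],[[0,0,0.2],0],[[0,0,0],0]]'
python3 go.py 0.556 -0.226 0.034 64.6
```

```text
t: 26.92
tool_pos: [0.5588, -0.2261, 0.0374]
tcp_rot: [0.844, 0.535, 0.008, -0.026]
contact_force: [0.2, 0.5, -1.9]
finger_gap: 0.526
t26.92 pos [ 0.5588 -0.2261  0.0374] yaw 64.7 d_cm(tool) [-0.13 -0.25  0.34] turn 0.1 F [ 0.2  0.5 -1.9] gap 0.526 q [-0.09  0.45 -0.32 -0.07 -0.82 -1.87] z [-0.014  0.052 -0.999]
t: 27.17
tool_pos: [0.5592, -0.2257, 0.0346]
tcp_rot: [0.844, 0.535, 0.008, -0.025]
contact_force: [0.6, -0.1, -1.9]
finger_gap: 0.528
t27.17 pos [ 0.5592 -0.2257  0.0346] yaw 64.7 d_cm(tool) [-0.17 -0.28  0.06] turn 0.1 F [ 0.6 -0.1 -1.9] gap 0.528 q [-0.09  0.45 -0.32 -0.07 -0.81 -1.87] z [-0.013  0.052 -0.999]
```

```bash

python3 -m inch '[[[0,0,0.3],0],[[0,0,0.3],0],[[0,0,0],0]]'
python3 go.py 0.556 -0.226 0.034 64.6
python3 - <<'E'
from h import *
import cv2
b=cam("side")["color"][60:230,250:420]
cv2.imwrite("pics/p6.png",cv2.resize(b,(595,595),interpolation=2)[:,:,::-1])
E
```

```text
t: 27.42
tool_pos: [0.5606, -0.2254, 0.0341]
tcp_rot: [0.843, 0.537, 0.009, -0.024]
contact_force: [0.6, 0.5, -1.8]
finger_gap: 0.527
t27.42 pos [ 0.5606 -0.2254  0.0341] yaw 64.9 d_cm(tool) [-0.25 -0.39  0.01] turn 0.3 F [ 0.6  0.5 -1.8] gap 0.527 q [-0.09  0.45 -0.33 -0.07 -0.81 -1.87] z [-0.01   0.05  -0.999]
```

View pics/p6.png

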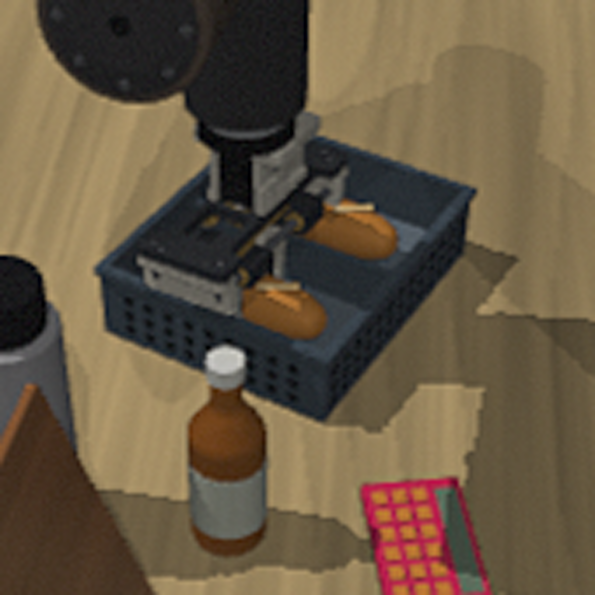

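The downward push has stalled at floor height (loaf underside ≈ 15 mm), so the loaf is on the floor. I'll release and retreat.

```bash

python3 -m inch '[[[0,0,0],0],[[0,0,0],0],[[0,0,0],0],[[0,0,0],0]]' 5.8
python3 -m inch '[[[0,0,-0.7],0],[[0,0,-1.2],0],[[0,0,-2],0],[[0,0,-2.5],0],[[0,0,-2.5],0],[[0,0,-2.5],0],[[0,0,-2.5],0],[[0,0,-2.5],0],[[0,0,-2.5],0],[[0,0,-1.5],0],[[-2.5,0,0],0],[[-3,0,0],0],[[-3,0,0],0],[[-3,0,0],0],[[-3,0,0],0],[[-3,0,0],0],[[-3,0,0],0],[[-2,0,0],0],[[0,0,0],0],[[0,0,0],0]]'
python3 - <<'E'
from h import *
import cv2
for n in("top","side"):
    cv2.imwrite(f"pics/{n}9.png",cam(n)["color"][:,:,::-1])
E
```

```text
t: 27.8
tool_pos: [0.5614, -0.2255, 0.0336]
tcp_rot: [0.843, 0.537, 0.01, -0.023]
contact_force: [0.4, -0.1, 0.5]
finger_gap: 0.656
t: 29.47
tool_pos: [0.4619, -0.4509, 0.2624]
tcp_rot: [0.843, 0.538, 0.013, -0.016]
contact_force: [0.9, -0.4, -0.3]
finger_gap: 0.66
```

View pics/top9.png

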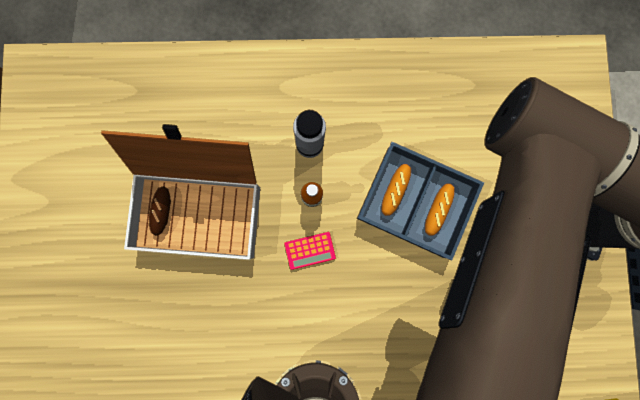

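View pics/side9.png

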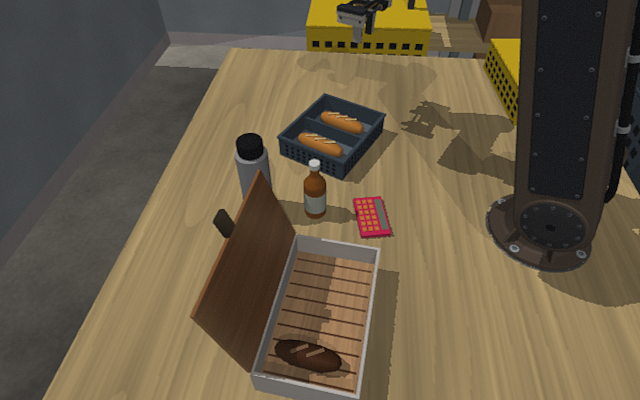

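Each bay holds one baguette, lengthwise with its slashes up. The lid is open and the rye is in the bin. The bottle (312,192), flask (310,130) and calculator (310,251) are at the same pixels as at the start, so I'm handing in.

```bash
python3 -c "
from plant import r
r.job_done(); print(r.read_state()['t'])"
```

```text
the job is handed in; nothing more can be done
the job is handed in; nothing more can be done
```

The bread bin's lid is open and resting on its own. Both baguettes are in the crate, one lengthwise in each bay, slashes up. I handed the job in at about 29.6 s of the 72 s allowed.

- **Lid:** I pinched the tab and guided it around the hinge arc to about 1.88 rad before letting go, so it had almost nothing left to fall. By the commanded steps it turned at roughly 1 to 1.3 rad/s, well under the 5 rad/s limit. The highest wrist force I read was about 15 N.
- **Baguettes:** I lowered each one until the downward motion stalled at crate floor height, then opened the fingers.
- **Last pictures:** The rye loaf is still in the bin and the lid is still open. The bottle, flask and calculator are at the same pixel positions as at the start, and the gripper is clear of everything.

**Checks that disagreed or were weak:**
- The force reading never clearly showed the loaves touching the crate floor. I judged that from height and the stalled motion.
- The tool drifted about 3° off vertical during the job. The baguettes still ended up flat.
- The two cameras disagreed by 4 to 5 mm on where the baguettes were. The grasps had enough room for that.

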